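Hook the little shelf onto the slotted upright and press it down until it locks

TASK

Take the small blue shelf (it has a black grip block), hook its two claws into the two slots of the upright and press it down until it is fully home and the red catch has snapped back over its bar; then let go. The slotted strip may sit a little off sideways and in height, so feel for the slots and never force the shelf against the upright. Leave the vial, the dropper bottle and the petri dish where they stand.

Things in the scene. Friction and masses are not known exactly. Their poses are not given: they have to be found in the camera images.
- bracket: Small blue hook-on shelf, about 0.25 kg, standing on its platform. Origin: middle of the underside's back edge; z up; flat back face is the plane x = 0, claws point to +x. Platform 80 x 80 mm, x -80 to 0, rim 12 mm high. Two cheeks at the back: x -10 to 0, y 9 to 19 mm either side, 88 mm high. Steel strike bar, 6 mm diameter, along y between the cheeks at x -9, z 40.
- grip (a point): Middle of the shelf's black grip block, at x -33, y 0, z 80 mm of the shelf; block 38 x 30 x 34 mm (x, y, z). Take it from above, fingers on its two y sides (30 mm wide). Axes as the shelf's.
- claws (a point): Point midway between the shelf's two steel claws, on the back face at the underside of their necks: x 0, y 0, z 60 mm of the shelf. Claws at y -14 and +14, each 5 mm wide: neck 8 mm high from x 0 to 11.5, hook tip at x 6.5 to 11.5 hanging 10 mm below the neck's underside, so a 6.5 mm gap takes the 4 mm strip.
- stand: Grey slotted upright, 163 mm high, fixed on a dark foot plate. Origin: on the worktop under the middle of the strip's front face; z up; the face is the plane x = 0 and looks to -x: push the shelf on in +x, axes parallel. The strip, with slots and catch, is clamped in each run up to 7 mm sideways (y) and 4.5 mm up or down off nominal; the measured pose does not show this. More than 40 N from the shelf bends it.
- slots (a point): Nominal point on the strip's face midway between its two slots, level with their lower ends, z 100 mm. Slots centred 14 mm to either side (y), 8 mm wide, 36 mm high, open 20 mm deep behind the 4 mm strip. A claw that misses stops 11.5 mm short. Claws enter with point claws 10 to 28 mm above the slots' lower ends; home, the necks rest on those (shelf underside 40 mm high, +-4.5) with up to 2.5 mm play in x.
- catch (a joint): Red spring flap, 10 mm wide, sticking out 12 mm from the strip between the slots, hinge z 91 mm nominal. 0 = at rest, sprung out; grows (rad) as the strike bar swings it down, to about 0.5. The bar meets it about 12 mm above home, must be pushed down with about 8 to 10 N and slips past 4 mm above home; 1 to 2 mm above home the flap springs back to 0 over the bar and locks. The shelf's weight alone does not pass it.
- vial: Bystander: sample vial with a blue cap, 22 mm diameter, 52 mm high, left of the upright. Origin under its middle.
- dropper: Bystander: amber dropper bottle with a black cap, 30 mm diameter, 74 mm high, left of the upright. Origin under its middle.
- dish: Bystander: clear petri dish, 60 mm diameter, 13 mm high, in front of the upright. Origin under its middle.
Things that resemble listed ones, but are neither listed nor needed, are in the scene too. Of the things shaped like the bracket, the blue one is meant.

How it is judged:
On the way, in this order (a step that is already met when the one before it is completed fails the run):
1. both claws are through the slots, the shelf still raised above its seat (x of bracket in the frame of stand between -0.0045 and 0.004 m and y of bracket in the frame of stand between -0.01 and 0.01 m and z of bracket in the frame of stand between 0.044 and 0.074 m), for 0.05 s.
2. the red catch is swung down by the shelf's bar (value of joint catch above 0.3 rad).
At the end, for the whole second after the job is handed in: The shelf hangs on the upright, level and square to it within 0.1 rad, its back face within 4.5 mm of the strip and its middle within 10 mm of the upright's, its underside 34.5 to 45.5 mm high; the catch is back at rest (under 0.15 rad); the shelf is still and let go (x of bracket in the frame of stand between -0.0045 and 0.003 m and y of bracket in the frame of stand between -0.01 and 0.01 m and z of bracket in the frame of stand between 0.0345 and 0.0455 m and angle between the x axis of bracket and the x axis of stand, either way round below 0.12 rad and angle between bracket's own z axis and vertical below 0.1 rad and value of joint catch below 0.15 rad and linear speed of bracket below 0.02 m/s); the robot touches nothing.
It fails at once if the shelf is forced against the upright with more than 40 N (contact force between bracket and stand above 40 N).
It fails at once if the vial with the blue cap is moved by more than 2 cm or tipped over (distance of vial from where it was at the start of the episode above 0.02 m or angle between vial's own z axis and vertical above 0.4 rad).
It fails at once if the dropper bottle is moved by more than 2 cm or tipped over (distance of dropper from where it was at the start of the episode above 0.02 m or angle between dropper's own z axis and vertical above 0.4 rad).
It fails at once if the petri dish is moved by more than 2 cm or tipped over (distance of dish from where it was at the start of the episode above 0.02 m or angle between dish's own z axis and vertical above 0.4 rad).
It also fails if it takes over 64 s, if anything falls off the work surface, if the arm or the gripper's body presses on something with over 40 N, if the wrist force passes 120 N, or if a joint passes its speed limit or range.

ROBOT

A 6-joint arm with a two-finger parallel gripper is mounted at the origin on a cart in front of the work surface, level with it; the furniture and walls round the work are solid. World frame = base frame: x ahead of the robot, y to its left, z up, the work surface at z = 0. Lengths are in m, angles in rad, forces in N, time in s.
With the tool pointing down it reaches from about 0.35 to 0.725 m from the base axis. Payload 4.3 kg.
Tool frame: the origin (TCP) lies midway between the tips of the shut fingers; the grasp point (between the pads) lies 19 mm behind it; z points along the fingers, y is the line along which they close (so a half turn about z gives the same grasp; the last joint's range is limited). The gripper opens to 85 mm and grips with 20 to 120 N. Pads are 22 mm wide; open, the fingers measure 114 mm over their backs; the gripper's body (76 mm by 85 mm) begins 54 mm behind the grasp point. The pads swing forward as they close: fully open they stand 13 mm farther back than shut.
Start: joints at [1.184, 0.377, 0.081, 1.274, 0, 1.46], TCP at [0.157, 0.553, 0.231] pointing down, gripper open.
Joint ranges: [-2.72, 2.72], [-0.84, 1.66], [-1.02, 1.22], [-1.77, 2.12], [-1.37, 1.28], [-3.14, 3.14]. Speed limits (rad/s): [2.57, 2.57, 3.14, 3.14, 3.14, 3.14].

INTERFACE

Orientations are given as a unit quaternion [w, x, y, z].
In Python, from rig import state, camera, sign_off gives the robot as it stands.
- The arm moves only by the tool servo_tool, never from a script. Its argument "steps" is text: rows parted by semicolons, each of 7 numbers parted by spaces: the opening, from -1 (shut) to 1 (fully open), so that 0 is half open, then the shift along the tool's x, y, z normalised to -1 to 1, where 1 is 0.3 m, then the turn, a rotation vector about the tool's x, y, z normalised to -1 to 1, where 1 is 90 degrees. A call has 1 to 20 rows; each row is the pose to reach, as a shift and turn from the pose commanded when the call began, along the tool's axes at that moment; what a row does not reach only later rows make up. A row lasts 1/12 s, in which the tool goes at most 41.7 mm and 7.16 degrees, less where a joint would pass 70% of its speed; a pose out of reach is approached as far as the arm can. A call with a number of a shift or a turn outside -1 to 1 is refused whole. A call with a gripper value outside its range is refused whole. The fingers move at their own pace and stop on an object; "grip_force" is the grip in N (left out, the last holds). Time passes only in rows, so rows that repeat a pose let the fingers close. It gives the time, the measured TCP pose, the force, the opening and the grip force at its end, in the units of the state.
- state(): the state, without advancing time (a new reading comes with each control period).
- camera(name): name is "side" or "top" or "wrist"; returns a dict with "color" (400x640x3 uint8, red, green, blue), "camera_matrix" (3x3 intrinsics, pixels), "dist_coeffs" ([k1, k2, p1, p2, k3] as OpenCV has them; the pictures are not rectified), "extrinsics" (4x4, takes a point from world to camera coordinates). Camera axes: x right, y down, z forward; pixel columns grow to the right and rows downward; lengths in m; the calibration is good to about 2 mm. A picture is of the moment at which its call begins. There is no depth.
- sign_off(): hands the job in; it is judged then, once.
The state is a dict: "clock": time; "joints": joint angles; "joint_velocities": joint speeds; "effort": joint torques, N m; "eef_pos": TCP position; "orientation": TCP orientation; "wrist_force": force on the tool from outside, world axes, zero at the start; "wrist_torque": the same for the moment, N m; "opening": finger opening in m; "gripper_force": force on a finger pad.
Only numpy, scipy, OpenCV 4.12 (cv2) and the standard library are available. Lean on these libraries where they do the work, as an engineer would, in place of code of your own. Each camera call takes 0.05 s, during which the arm holds its last target. There are 200 camera calls.

## Working session

There is one attempt and no reset: what is moved stays moved. The work goes in short steps, Python scripts to look and compute and a tool call to move; the robot and the scene stay as the last step left them, time stands still between calls to the robot, and variables do not carry over. Pictures are saved under pics/ and viewed, at most 10 in all, crops included, and the job is handed in when it is done.

Besides the shell and the picture viewer there is one more tool, called after "Emit:" as a command line: name --argument value ..., lists and objects as JSON in quotes. servo_tool: Moves the arm, as the interface text tells. Its arguments: {"type":"object","properties":{"steps":{"type":"string"},"grip_force":{"type":"number"}},"required":["steps"]}

```bash
mkdir -p pics; ls; python3 - <<'E'
from rig import state,camera
import cv2,numpy as np
s=state();print(s)
for n in ["side","top","wrist"]:
    c=camera(n);cv2.imwrite(f"pics/{n}0.png",c["color"][:,:,::-1])
    np.savez(f"{n}0.npz",**c)
    print(n,np.round(c["camera_matrix"],1).tolist(),np.round(c["dist_coeffs"],3),np.round(c["extrinsics"],3).tolist())
E
```

```text
pics
{'clock': 0.0, 'joints': array([ 1.18369321e+00,  3.78077801e-01,  7.96267963e-02,  1.27435577e+00,
       -1.40458334e-05,  1.46047492e+00]), 'joint_velocities': array([-8.54926523e-04,  6.03470522e-06, -3.17041332e-04,  9.26874743e-04,
       -1.61106091e-03,  8.07301363e-04]), 'effort': array([ 2.56502253e-04, -4.63603377e+01,  2.69875950e+01,  2.08535866e-02,
        3.72638283e-06,  2.18403066e-06]), 'eef_pos': array([0.15689338, 0.55251869, 0.23035277]), 'orientation': array([-2.40634767e-04,  1.37949453e-01,  9.90438760e-01, -9.76020699e-04]), 'wrist_force': array([0.72793808, 0.06805922, 0.62998912]), 'wrist_torque': array([0.00333485, 0.04191561, 0.02786585]), 'gripper_force': 0.0, 'opening': 0.08522310741354007}
side [[408.1, 0.0, 315.8], [0.0, 408.1, 205.1], [0.0, 0.0, 1.0]] [-0.003  0.     0.     0.     0.   ] [[-0.999, 0.036, -0.001, 0.5], [0.021, 0.557, -0.83, 0.081], [-0.029, -0.829, -0.558, 0.954], [0.0, 0.0, 0.0, 1.0]]
top [[455.0, 0.0, 314.1], [0.0, 455.0, 202.4], [0.0, 0.0, 1.0]] [-0.105  0.     0.     0.     0.   ] [[-0.019, -1.0, 0.002, 0.006], [-0.997, 0.019, -0.068, 0.508], [0.068, -0.004, -0.998, 1.164], [0.0, 0.0, 0.0, 1.0]]
wrist [[344.1, 0.0, 318.2], [0.0, 344.1, 201.5], [0.0, 0.0, 1.0]] [-0.071  0.     0.     0.     0.   ] [[0.274, 0.962, -0.002, -0.573], [0.914, -0.26, 0.311, -0.041], [0.298, -0.087, -0.951, 0.38], [0.0, 0.0, 0.0, 1.0]]
```

View pics/side0.png

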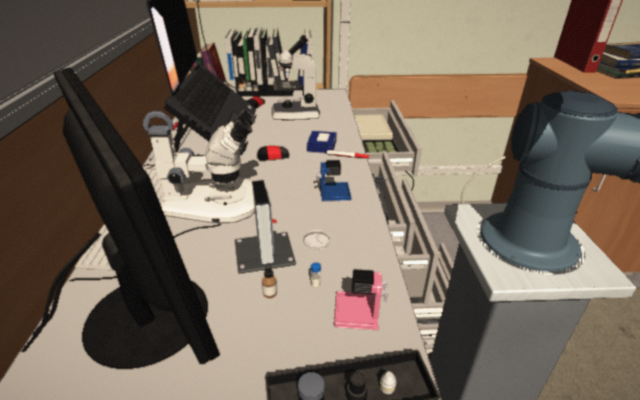

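View pics/top0.png

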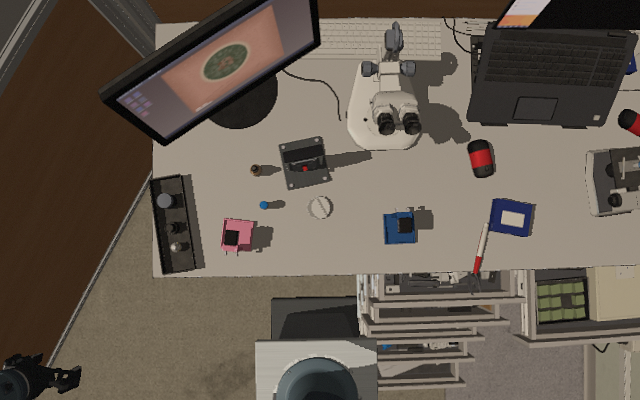

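```bash
python3 - <<'E'
import cv2,numpy as np
t=np.load("top0.npz")["color"][:,:,::-1];s=np.load("side0.npz")["color"][:,:,::-1]
r=lambda im,x,y:cv2.resize(im[y:y+60,x:x+80],(400,300),interpolation=cv2.INTER_CUBIC)
cv2.imwrite("pics/z.png",np.vstack([np.hstack([r(t,360,195),r(t,265,130)]),np.hstack([r(s,295,150),cv2.resize(s[175:280,215:355],(400,300),interpolation=cv2.INTER_CUBIC)])]))
E
```

```text
(no output)
```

View pics/z.png

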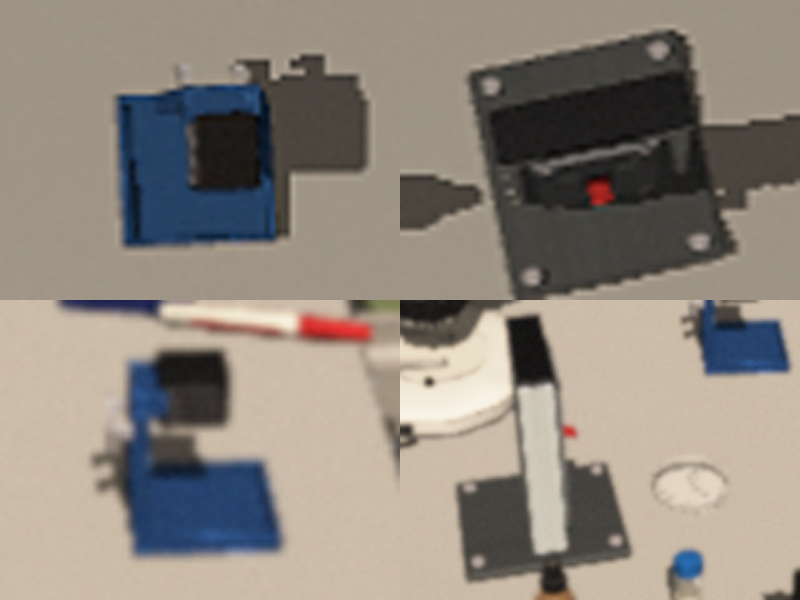

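```bash
cat >h.py <<'E'
import cv2,numpy as np
from scipy.spatial.transform import Rotation as R
def ray(c,p):
    u=cv2.undistortPoints(np.array([[p]],float),c["camera_matrix"],c["dist_coeffs"])[0,0]
    E=c["extrinsics"];d=E[:3,:3].T@np.array([u[0],u[1],1]);o=-E[:3,:3].T@E[:3,3]
    return o,d
def onz(c,p,z):
    o,d=ray(c,p);return o+d*(z-o[2])/d[2]
def two(c1,p1,c2,p2):
    o,d=ray(c1,p1);q,e=ray(c2,p2)
    t=np.linalg.lstsq(np.c_[d,-e],q-o,rcond=None)[0]
    a,b=o+d*t[0],q+e*t[1];return (a+b)/2,np.linalg.norm(a-b)
def proj(c,X):
    E=c["extrinsics"];return cv2.projectPoints(np.array([X],float),cv2.Rodrigues(E[:3,:3])[0],E[:3,3],c["camera_matrix"],c["dist_coeffs"])[0][0,0]
def quat(q): return R.from_quat([q[1],q[2],q[3],q[0]])
E
python3 - <<'E'
from h import *
t=dict(np.load("top0.npz"));s=dict(np.load("side0.npz"))
T=lambda x,y:(360+x/5-.4,195+y/5-.4)
for n,p in dict(tl=(118,97),bl=(125,245),br=(275,237)).items(): print(n,onz(t,T(*p),.012).round(4))
for p in [(197,116),(262,113),(260,190),(197,188)]: print("blk",onz(t,T(*p),.097).round(4))
U=lambda x,y:(265+x/5-.4,130+y/5-.4)
b=[onz(t,U(*p),.010) for p in [(90,88),(258,50),(131,277),(299,241)]]
print(np.round(b,4),np.mean(b,0))
S=lambda x,y:(215+x*.35-.3,175+y*.35-.3)
print("catch tip",two(t,U(200,205),s,S(575,432)))
print("frontbase",onz(s,S(567,550),.01)); print("top front side",onz(s,S(557,383),.163))
for p in [(90,110),(285,70),(100,165),(295,125)]:print("top163",onz(t,U(*p),.163))
for p in [(130,165),(255,145)]:print("strip",onz(t,U(*p),.155))
E
```

```text
tl [ 0.4749 -0.184   0.012 ]
bl [ 0.3978 -0.1855  0.012 ]
br [ 0.4002 -0.2645  0.012 ]
blk [ 0.4616 -0.2091  0.097 ]
blk [ 0.4624 -0.241   0.097 ]
blk [ 0.425  -0.2388  0.097 ]
blk [ 0.4267 -0.208   0.097 ]
[[ 0.6565  0.0762  0.01  ]
 [ 0.6751 -0.0129  0.01  ]
 [ 0.5557  0.056   0.01  ]
 [ 0.573  -0.0324  0.01  ]] [0.61510712 0.02170739 0.01      ]
catch tip (array([ 0.4513075 ,  0.10320866, -0.04442868]), np.float64(0.3396993038743886))
frontbase [0.35378529 0.32960614 0.01      ]
top front side [0.3818567 0.3415257 0.163    ]
top163 [0.6167383  0.06648774 0.163     ]
top163 [ 0.63364203 -0.02347945  0.163     ]
top163 [0.59111604 0.06223124 0.163     ]
top163 [ 0.60794547 -0.02754012  0.163     ]
strip [0.5921059  0.04884742 0.155     ]
strip [ 0.60033068 -0.00906838  0.155     ]
```

Emit:
servo_tool --steps "1 -.697 -.725 0 0 0 -.304;1 -.697 -.725 0 0 0 -.304;1 -.697 -.725 0 0 0 -.304;1 -.697 -.725 0 0 0 -.304;1 -.697 -.725 0 0 0 -.304;1 -.697 -.725 0 0 0 -.304;1 -.697 -.725 0 0 0 -.304;1 -.697 -.725 0 0 0 -.304;1 -.697 -.725 0 0 0 -.304"

```text
clock: 0.9
eef_pos: [0.2999, 0.2839, 0.2312]
orientation: [0.0, -0.097, 0.995, -0.001]
wrist_force: [-0.4, 1.1, -0.6]
opening: 0.0853
gripper_force: 0.0
```

Emit:
servo_tool --steps "1 -.288 -.953 0 0 0 0;1 -.288 -.953 0 0 0 0;1 -.288 -.953 0 0 0 0;1 -.288 -.953 0 0 0 0;1 -.288 -.953 0 0 0 0;1 -.288 -.953 0 0 0 0;1 -.288 -.953 0 0 0 0;1 -.288 -.953 0 0 0 0;1 -.288 -.953 0 0 0 0;1 -.288 -.953 0 0 0 0"

```text
clock: 1.73
eef_pos: [0.4402, 0.0247, 0.2309]
orientation: [-0.001, -0.1, 0.995, 0.001]
wrist_force: [-0.4, -0.2, 0.4]
opening: 0.0852
gripper_force: 0.0
```

```bash
python3 - <<'E'
from rig import state,camera
from h import *
c=camera("wrist");np.savez("w1.npz",**c);print(state()["eef_pos"],state()["orientation"])
im=c["color"][:,:,::-1];cv2.imwrite("pics/w1.png",im)
E
```

```text
[0.43982174 0.02523047 0.23097331] [-5.91753245e-04 -1.00836621e-01  9.94902648e-01  5.88548768e-04]
```

View pics/w1.png

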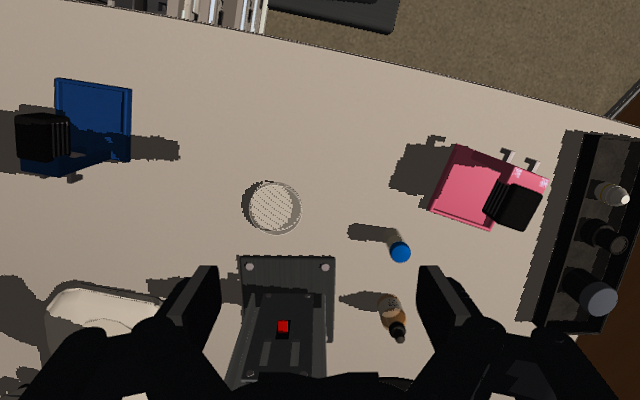

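```bash
python3 - <<'E'
from h import *
c=dict(np.load("w1.npz"));im=c["color"][:,:,::-1]
cv2.imwrite("pics/w1z.png",cv2.resize(cv2.convertScaleAbs(im[250:390,225:345],alpha=1.8),(600,700)[:2],interpolation=cv2.INTER_CUBIC)[100:])
E=c["extrinsics"];print(-E[:3,:3].T@E[:3,3],E[:3,:3].round(3))
E
```

```text
[0.36290028 0.00736389 0.37348789] [[-0.199  0.98   0.001]
 [ 0.932  0.189  0.309]
 [ 0.303  0.062 -0.951]]
```

View pics/w1z.png

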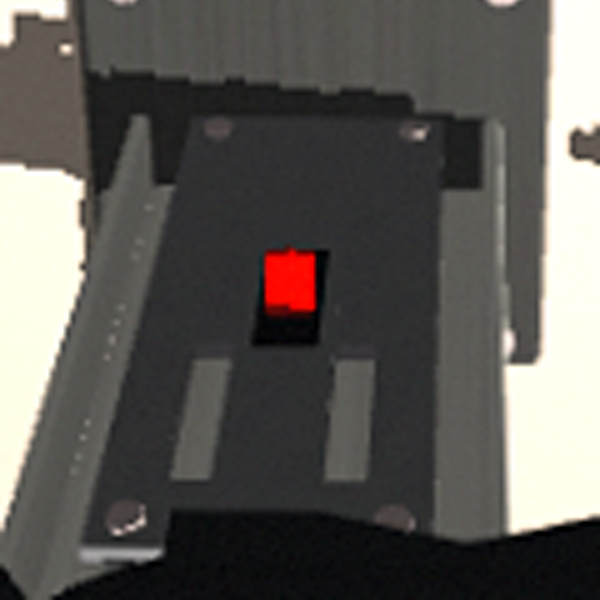

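```bash
python3 - <<'E'
from h import *
from scipy.optimize import least_squares
c=dict(np.load("w1.npz"));t=dict(np.load("top0.npz"));s=dict(np.load("side0.npz"))
C=lambda x,y:np.array((225+x/5-.4,270+y/5-.4))
px=[(192,358),(231,358),(172,478),(212,481),(335,360),(375,360),(325,480),(367,480)]
P=np.array([C(*p) for p in px])
M=np.array([[-18,0],[-10,0],[-18,36],[-10,36],[10,0],[18,0],[10,36],[18,36]])/1e3
for sill in (0,.004):
    def f(v):
        a=v[3];x=np.where(M[:,1]==0,sill,0)
        X=np.c_[v[0]-np.sin(a)*M[:,0]+np.cos(a)*x,v[1]+np.cos(a)*M[:,0]+np.sin(a)*x,v[2]+M[:,1]]
        return (np.array([proj(c,q) for q in X])-P).ravel()
    r=least_squares(f,[.6,.02,.1,.2]);print(sill,r.x.round(4),np.sqrt(2*r.cost/16),np.sqrt(np.diag(np.linalg.inv(r.jac.T@r.jac)))*.3)
# with x fixed by strip plane
for p in [(82,548),(195,122),(443,125),(290,252)]:
    print(p,[onz(c,C(*p),z).round(4) for z in (.01,.087,.155)])
for p in [(122,0),(500,0)]: print("bolt",onz(c,C(*p),.01).round(4))
S=lambda x,y:(215+(x-400)*.35-.3,175+y*.35-.3)
U=lambda x,y:(265+x/5-.4,130+y/5-.4)
print("catch tip",two(t,U(200,205),s,S(575,432)),two(c,C(290,252),s,S(575,432)))
print("frontbase",onz(s,S(567,550),.01)); print("top front side",onz(s,S(557,383),.163))
E
```

```text
0 [0.6134 0.0194 0.0811 0.1941] 0.8855743361018877 [0.00136478 0.00012396 0.00147846 0.00918894]
0.004 [0.5986 0.0184 0.0952 0.1897] 0.5115686903238719 [0.00129141 0.00011889 0.00139851 0.00858582]
(82, 548) [array([ 0.7516, -0.0219,  0.01  ]), array([ 0.6693, -0.0157,  0.087 ]), array([ 0.5966, -0.0102,  0.155 ])]
(195, 122) [array([ 0.6091, -0.0109,  0.01  ]), array([ 0.5569, -0.007 ,  0.087 ]), array([ 0.5109, -0.0036,  0.155 ])]
(443, 125) [array([0.5976, 0.0489, 0.01  ]), array([0.5479, 0.0401, 0.087 ]), array([0.504 , 0.0323, 0.155 ])]
(290, 252) [array([0.6422, 0.0182, 0.01  ]), array([0.583 , 0.0159, 0.087 ]), array([0.5308, 0.0139, 0.155 ])]
bolt [ 0.5791 -0.033   0.01  ]
bolt [0.5609 0.0555 0.01  ]
catch tip (array([ 0.61657567,  0.02388499, -0.2441327 ]), np.float64(0.023671769525423686)) (array([ 0.64954037,  0.06267802, -0.10930587]), np.float64(0.15804327060058634))
frontbase [0.58190158 0.32107029 0.01      ]
top front side [0.57697307 0.33417808 0.163     ]
```

Emit:
servo_tool --steps "1 .157 -.815 0 0 0 .113;1 .157 -.815 0 0 0 .113;1 .157 -.815 0 0 0 .113;1 .157 -.815 0 0 0 .113;1 .157 -.815 0 0 0 .113;1 .157 -.815 0 0 0 .113;1 .157 -.815 0 0 0 .113;1 .157 -.815 0 0 0 .113;1 .157 -.815 0 0 0 .113"

```text
clock: 2.53
eef_pos: [0.4431, -0.223, 0.2311]
orientation: [-0.0, -0.013, 1.0, 0.001]
wrist_force: [0.4, 0.3, 0.0]
opening: 0.0854
gripper_force: 0.0
```

```bash
python3 - <<'E'
from rig import state,camera
from h import *
s=dict(np.load("side0.npz"));w=dict(np.load("w1.npz"))
S=lambda x,y:(215+(x-400)*.35-.3,175+(y-300)*.35-.3)
print("frontbase",onz(s,S(567,550),.01)); print("top front side",onz(s,S(557,383),.163)); print("catch",two(w,(282.6,320),s,S(573,432)))
c=camera("wrist");np.savez("w2.npz",**c);print(state()["eef_pos"],state()["orientation"])
im=c["color"][:,:,::-1];cv2.imwrite("pics/w2.png",np.hstack([cv2.resize(cv2.convertScaleAbs(im[100:400,160:480],alpha=1.5),(640,600))]))
E
```

```text
frontbase [0.59471246 0.06622999 0.01      ]
top front side [0.59216846 0.06947457 0.163     ]
catch (array([0.58780368, 0.01580707, 0.08209264]), np.float64(0.001666914445864621))
[ 0.44312129 -0.2226673   0.23120776] [-2.66431468e-04 -1.30985105e-02  9.99913960e-01  6.55675413e-04]
```

View pics/w2.png

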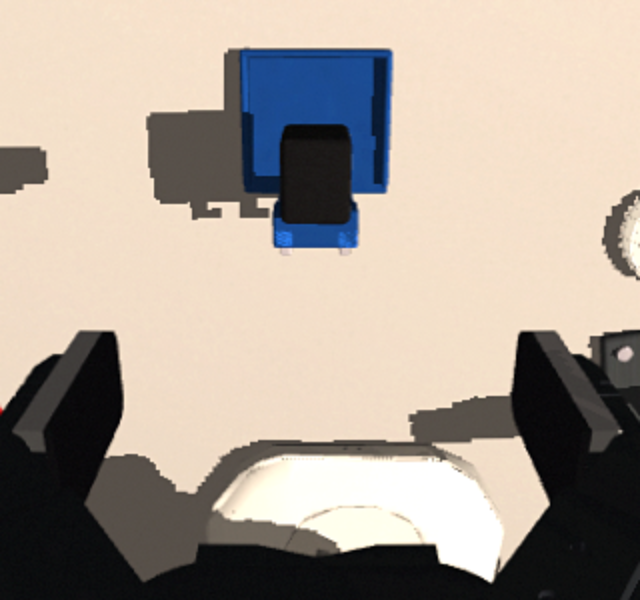

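```bash
python3 - <<'E'
from h import *
c=dict(np.load("w2.npz"));C=lambda x,y:(160+x/2-.25,100+y/2-.25)
for p in [(282,222),(353,222),(281,140),(350,140)]: print("blk",onz(c,C(*p),.097).round(4))
for p in [(275,247),(357,247)]: print("cheekback",onz(c,C(*p),.088).round(4))
for p in [(243,50),(391,50)]: print("front rim",onz(c,C(*p),.012).round(4))
for p in [(240,192),(388,192)]: print("back rim",onz(c,C(*p),.012).round(4))
E
```

```text
blk [ 0.463  -0.2388  0.097 ]
blk [ 0.4622 -0.2085  0.097 ]
blk [ 0.4272 -0.2395  0.097 ]
blk [ 0.4265 -0.2112  0.097 ]
cheekback [ 0.4781 -0.2422  0.088 ]
cheekback [ 0.4772 -0.2056  0.088 ]
front rim [ 0.3994 -0.2636  0.012 ]
front rim [ 0.3976 -0.1871  0.012 ]
back rim [ 0.4764 -0.2658  0.012 ]
back rim [ 0.4744 -0.1844  0.012 ]
```

Emit:
servo_tool --steps "1 -.005 -.007 .13 0 0 0;1 -.005 -.007 .26 0 0 0;1 -.005 -.007 .38 0 0 0;1 -.005 -.007 .48 0 0 0;1 -.005 -.007 .54 0 0 0;1 -.005 -.007 .563 0 0 0;1 -.005 -.007 .563 0 0 0;0 -.005 -.007 .563 0 0 0;-.2 -.005 -.007 .563 0 0 0;-.3 -.005 -.007 .563 0 0 0;-.5 -.005 -.007 .563 0 0 0;-1 -.005 -.007 .563 0 0 0;-1 -.005 -.007 .563 0 0 0;-1 -.005 -.007 .563 0 0 0;-1 -.005 -.007 .563 0 0 0;-1 -.005 -.007 .563 0 0 0" --grip_force 70

```text
clock: 3.92
eef_pos: [0.4457, -0.2276, 0.0637]
orientation: [0.001, -0.012, 1.0, -0.0]
wrist_force: [0.3, 1.6, 6.9]
opening: 0.0295
gripper_force: 70.4
```

Emit:
servo_tool --steps "-1 0 0 -.08 0 0 0;-1 0 0 -.16 0 0 0;-1 0 0 -.233 0 0 0;-1 0 0 -.233 0 0 0;-1 -.03 .1 -.233 0 0 -.02;-1 -.06 .2 -.233 0 0 -.04;-1 -.1 .32 -.233 0 0 -.06;-1 -.14 .44 -.233 0 0 -.08;-1 -.18 .56 -.233 0 0 -.1;-1 -.21 .67 -.233 0 0 -.112;-1 -.232 .754 -.233 0 0 -.112;-1 -.232 .754 -.233 0 0 -.112;-1 -.232 .754 -.233 0 0 -.112;-1 -.232 .754 -.233 0 0 -.112"

```text
clock: 5.08
eef_pos: [0.5081, 0.0002, 0.1311]
orientation: [-0.001, -0.099, 0.995, -0.0]
wrist_force: [-0.1, -0.4, -4.4]
opening: 0.0294
gripper_force: 71.1
```

```bash
python3 - <<'E'
from rig import state,camera
from h import *
s=state();print(s["eef_pos"],quat(s["orientation"]).as_matrix().round(3),s["wrist_force"],s["opening"],s["wrist_torque"])
c=camera("wrist");np.savez("w3.npz",**c);d=camera("side");np.savez("s3.npz",**d)
im=c["color"][:,:,::-1];b=d["color"][:,:,::-1]
cv2.imwrite("pics/w3.png",np.hstack([cv2.resize(cv2.convertScaleAbs(im[180:380,230:400],alpha=1.7),(510,600)),cv2.resize(b[170:270,240:288],(288,600),interpolation=cv2.INTER_CUBIC)]))
E
```

```text
[5.08103174e-01 2.06773045e-04 1.31139262e-01] [[-0.98  -0.198 -0.002]
 [-0.198  0.98  -0.   ]
 [ 0.002 -0.    -1.   ]] [-0.10402269 -0.35495629 -4.3649731 ] 0.029405561853753086 [0.00680022 0.07017295 0.00993895]
```

View pics/w3.png

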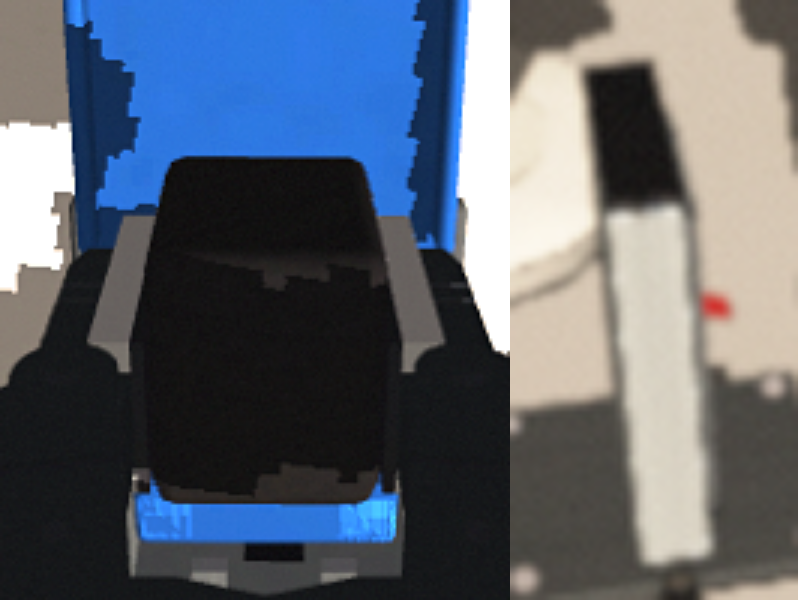

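```bash
python3 - <<'E'
from h import *
c=dict(np.load("w3.npz"));C=lambda x,y:(230+x/3-.33,180+y/3-.33)
a=np.array([.980,.199]);n=np.array([-.199,.980]);o=np.array([.600,.0184])
T=np.array([.5081,.0002])
f=lambda q,l:print(l,q.round(4),"stand",((q[:2]-o)@a).round(4),((q[:2]-o)@n).round(4),"tcp",((q[:2]-T)@a).round(4),((q[:2]-T)@n).round(4))
h=.0674
for p in [(138,542),(396,542)]: f(onz(c,C(*p),h+.088),"cheekback")
for p in [(150,500),(385,500)]: f(onz(c,C(*p),h+.097),"blk front")
for p in [(209,575),(339,575)]: f(onz(c,C(*p),h+.068),"claw")
f(np.r_[T,0],"tcp")
im=c["color"].astype(int);m=((im[...,2]>60)&(im[...,2]>im[...,0]*1.7)&(im[...,2]>im[...,1]*1.3)).astype(np.uint8)
n_,l,st,ce=cv2.connectedComponentsWithStats(m)
for k in range(1,n_):
    if st[k,4]>100: print(st[k])
ys=np.where(m[:180,:].any(1))[0]; y0=ys[0]+2; xs=np.where(m[y0])[0];print(y0,xs[0],xs[-1])
f(onz(c,(xs[0],ys[0]),h+.012),"front rim");f(onz(c,(xs[-1],ys[0]),h+.012),"front rim")
E
```

```text
cheekback [ 0.5432 -0.0131  0.1554] stand -0.0619 -0.0196 tcp 0.0318 -0.0201
cheekback [0.5358 0.0234 0.1554] stand -0.0619 0.0177 tcp 0.0318 0.0173
blk front [ 0.5274 -0.0129  0.1644] stand -0.0774 -0.0163 tcp 0.0163 -0.0167
blk front [0.5213 0.0173 0.1644] stand -0.0774 0.0145 tcp 0.0163 0.0141
claw [5.669e-01 5.000e-04 1.354e-01] stand -0.036 -0.0109 tcp 0.0577 -0.0114
claw [0.5625 0.0224 0.1354] stand -0.036 0.0114 tcp 0.0577 0.0109
tcp [5.081e-01 2.000e-04 0.000e+00] stand -0.0937 0.0005 tcp 0.0 0.0
[  250   149   138   115 10456]
[471 221  33  31 755]
[ 275  339   88   22 1223]
151 250 387
front rim [ 0.4696 -0.0487  0.0794] stand -0.1411 -0.0398 tcp -0.0475 -0.0403
front rim [0.4542 0.0276 0.0794] stand -0.141 0.038 tcp -0.0473 0.0376
```

```bash
python3 - <<'E'
from h import *
c=dict(np.load("w3.npz"));C=lambda x,y:(230+x/3-.33,180+y/3-.33)
a=np.array([.980,.199,0]);n=np.array([-.199,.980,0]);o=np.array([.600,.0184,0])
for p in [(190,575),(228,575),(322,575),(357,575),(245,552),(303,552),(209,560),(209,583)]:
    q,d=ray(c,C(*p));X=q+d*((o-q)@a)/(d@a);print(p,((X-o)@n).round(4),X[2].round(4))
cv2.imwrite("pics/w3z.png",cv2.resize(cv2.convertScaleAbs(c["color"][350:385,265:375,::-1],alpha=1.7),(770,245),interpolation=cv2.INTER_CUBIC))
E
```

```text
(190, 575) -0.0177 0.099
(228, 575) -0.0095 0.0989
(322, 575) 0.0109 0.099
(357, 575) 0.0185 0.099
(245, 552) -0.0059 0.0922
(303, 552) 0.007 0.0922
(209, 560) -0.0138 0.0946
(209, 583) -0.0135 0.1012
```

View pics/w3z.png

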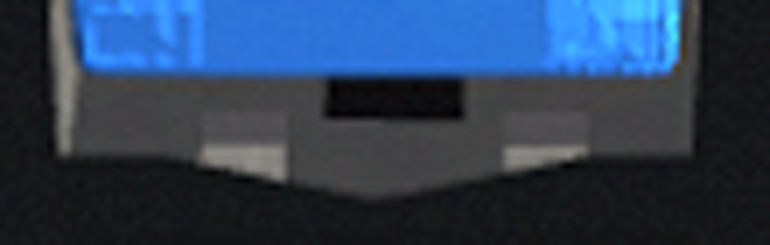

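Emit:
servo_tool --steps "-1 -.03 .005 .02 0 0 0;-1 -.06 .005 .045 0 0 0;-1 -.09 .005 .045 0 0 0;-1 -.12 .005 .045 0 0 0;-1 -.14 .005 .045 0 0 0;-1 -.15 .005 .045 0 0 0;-1 -.15 .005 .045 0 0 0;-1 -.15 .005 .045 0 0 0"

```text
clock: 5.85
eef_pos: [0.5529, 0.011, 0.1188]
orientation: [-0.0, -0.099, 0.995, 0.0]
wrist_force: [-0.6, -0.3, -2.5]
opening: 0.0289
gripper_force: 71.0
```

Emit:
servo_tool --steps "-1 -.005 0 0 0 0 0;-1 -.01 0 0 0 0 0;-1 -.014 0 0 0 0 0;-1 -.017 0 0 0 0 0;-1 -.02 0 0 0 0 0;-1 -.02 0 0 0 0 0"

```text
clock: 6.35
eef_pos: [0.5589, 0.0121, 0.1189]
orientation: [0.0, -0.099, 0.995, 0.0]
wrist_force: [-0.5, 0.0, -2.5]
opening: 0.029
gripper_force: 71.0
```

Emit:
servo_tool --steps "-1 -.004 0 0 0 0 0;-1 -.008 0 0 0 0 0;-1 -.01 0 0 0 0 0;-1 -.01 0 0 0 0 0"

```text
clock: 6.68
eef_pos: [0.5618, 0.0127, 0.1188]
orientation: [0.0, -0.099, 0.995, 0.0]
wrist_force: [0.3, 0.7, -2.2]
opening: 0.0293
gripper_force: 71.0
```

Emit:
servo_tool --steps "-1 -.004 0 0 0 0 0;-1 -.008 0 0 0 0 0;-1 -.012 0 0 0 0 0;-1 -.012 0 0 0 0 0"

```text
clock: 7.02
eef_pos: [0.5646, 0.0133, 0.1186]
orientation: [-0.001, -0.099, 0.995, -0.0]
wrist_force: [-2.2, -0.2, -2.2]
opening: 0.0293
gripper_force: 71.3
```

Emit:
servo_tool --steps "-1 -.003 0 0 0 0 0;-1 -.005 0 0 0 0 0;-1 -.005 0 0 0 0 0;-1 -.005 0 0 0 0 0"

```text
clock: 7.35
eef_pos: [0.5647, 0.0134, 0.1184]
orientation: [-0.002, -0.099, 0.995, -0.0]
wrist_force: [-6.2, -1.4, 0.7]
opening: 0.0291
gripper_force: 71.5
```

```bash
python3 - <<'E'
from rig import state,camera
from h import *
c=camera("wrist");np.savez("w4.npz",**c);d=camera("side");np.savez("s4.npz",**d)
im=c["color"][:,:,::-1];b=d["color"][:,:,::-1]
cv2.imwrite("pics/w4.png",np.hstack([cv2.resize(cv2.convertScaleAbs(im[320:390,250:390],alpha=1.7),(500,250)),np.zeros((250,2,3),np.uint8),cv2.resize(b[170:270,230:348],(295,250),interpolation=cv2.INTER_CUBIC)]))
s=state();print(s["eef_pos"],s["wrist_force"],s["wrist_torque"])
E
```

```text
[0.56466525 0.01341075 0.11838066] [-6.4665616  -1.34486425  0.80588376] [-0.31260607  0.98683168 -0.06967583]
```

View pics/w4.png

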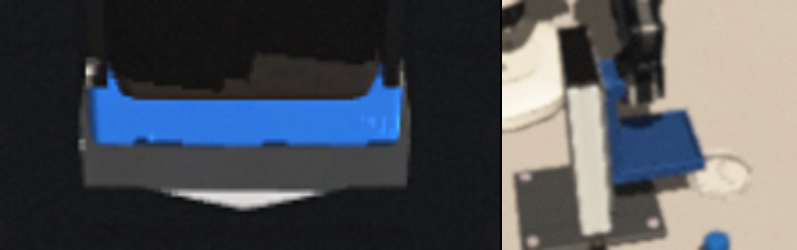

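Emit:
servo_tool --steps "-1 .005 0 0 0 0 0;-1 .005 0 .005 0 0 0;-1 .005 0 .01 0 0 0;-1 .005 0 .015 0 0 0;-1 .005 0 .02 0 0 0;-1 .005 0 .02 0 0 0"

```text
clock: 7.95
eef_pos: [0.5647, 0.0134, 0.1128]
orientation: [-0.0, -0.099, 0.995, -0.0]
wrist_force: [-4.9, -1.4, 1.4]
opening: 0.029
gripper_force: 71.7
```

Emit:
servo_tool --steps "-1 .004 0 .005 0 0 0;-1 .004 0 .01 0 0 0;-1 .004 0 .015 0 0 0;-1 .004 0 .02 0 0 0;-1 .004 0 .02 0 0 0"

```text
clock: 8.37
eef_pos: [0.5647, 0.0131, 0.108]
orientation: [0.001, -0.099, 0.995, -0.0]
wrist_force: [-5.9, -0.6, 5.3]
opening: 0.0287
gripper_force: 72.4
```

Emit:
servo_tool --steps "-1 .003 0 .005 0 0 0;-1 .003 0 .01 0 0 0;-1 .003 0 .015 0 0 0;-1 .003 0 .015 0 0 0"

```text
clock: 8.7
eef_pos: [0.5644, 0.0129, 0.1035]
orientation: [0.001, -0.1, 0.995, -0.0]
wrist_force: [-4.3, -1.3, 4.8]
opening: 0.029
gripper_force: 72.3
```

Emit:
servo_tool --steps "-1 .002 0 .005 0 0 0;-1 .002 0 .01 0 0 0;-1 .002 0 .012 0 0 0;-1 .002 0 .012 0 0 0"

```text
clock: 9.03
eef_pos: [0.5632, 0.0127, 0.1005]
orientation: [0.001, -0.099, 0.995, -0.0]
wrist_force: [-6.3, -1.2, 10.9]
opening: 0.0288
gripper_force: 73.2
```

Emit:
servo_tool --steps "-1 0 0 .003 0 0 0;-1 0 0 .005 0 0 0;-1 0 0 .005 0 0 0;-1 0 0 .005 0 0 0"

```text
clock: 9.37
eef_pos: [0.5633, 0.0127, 0.1002]
orientation: [0.002, -0.1, 0.995, -0.0]
wrist_force: [-9.9, -1.5, 18.0]
opening: 0.029
gripper_force: 74.0
```

```bash
python3 - <<'E'
from rig import state,camera
from h import *
c=camera("wrist");d=camera("side")
im=c["color"][:,:,::-1];b=d["color"][:,:,::-1]
cv2.imwrite("pics/w5.png",np.hstack([cv2.resize(cv2.convertScaleAbs(im[320:390,250:390],alpha=1.7),(400,200)),cv2.resize(b[180:260,235:335],(400,200*1),interpolation=cv2.INTER_CUBIC)]))
for n,q in(("w",c),("s",d)):
    i=q["color"].astype(int);m=(i[...,0]>110)&(i[...,1]<60)&(i[...,2]<60);ys,xs=np.where(m);k=(xs>240)&(xs<320)&(ys>190);print(n,k.sum(),xs[k].mean() if k.any() else 0,ys[k].mean() if k.any() else 0)
s=state();print(s["eef_pos"],s["wrist_force"])
E
```

```text
w 0 0 0
s 0 0 0
[0.56331354 0.0126486  0.10021442] [-11.27655863  -1.17480977  18.01382716]
```

Emit:
servo_tool --steps "-1 .002 0 -.005 0 0 0;-1 .003 0 -.01 0 0 0;-1 .003 0 -.014 0 0 0;-1 .003 0 -.014 0 0 0;-1 .003 0 -.014 0 0 0"

```text
clock: 9.88
eef_pos: [0.5623, 0.0129, 0.1011]
orientation: [0.0, -0.099, 0.995, 0.0]
wrist_force: [0.8, 0.0, -2.6]
opening: 0.0288
gripper_force: 71.3
```

Emit:
servo_tool --steps "-1 0 0 -.004 0 0 0;-1 0 0 -.007 0 0 0;-1 0 0 -.007 0 0 0;-1 0 0 -.007 0 0 0"

```text
clock: 10.22
eef_pos: [0.5621, 0.0129, 0.1031]
orientation: [0.0, -0.099, 0.995, 0.0]
wrist_force: [3.3, 0.8, -9.4]
opening: 0.029
gripper_force: 70.3
```

Emit:
servo_tool --steps "-1 -.001 0 .005 0 0 0;-1 -.002 0 .01 0 0 0;-1 -.002 0 .015 0 0 0;-1 -.002 0 .018 0 0 0;-1 -.002 0 .018 0 0 0;-1 -.002 0 .018 0 0 0"

```text
clock: 10.72
eef_pos: [0.5624, 0.0127, 0.1005]
orientation: [0.001, -0.099, 0.995, -0.0]
wrist_force: [-4.4, 0.7, 10.9]
opening: 0.0289
gripper_force: 73.2
```

Emit:
servo_tool --steps "-1 .002 0 -.005 0 0 0;-1 .002 0 -.005 0 0 0;-.3 .002 0 -.005 0 0 0;0 .002 0 -.005 0 0 0;.2 .002 0 -.005 0 0 0;.2 .002 0 -.005 0 0 0;.2 .002 0 -.005 0 0 0;.2 .002 0 -.005 0 0 0;.2 .002 0 -.05 0 0 0;.2 .002 0 -.1 0 0 0;.2 .02 0 -.2 0 0 0;.2 .06 0 -.3 0 0 0;.2 .15 0 -.4 0 0 0;.2 .25 0 -.4 0 0 0;.2 .33 0 -.4 0 0 0;.2 .4 0 -.4 0 0 0;.2 .4 0 -.4 0 0 0;.2 .4 0 -.4 0 0 0"

```text
clock: 12.22
eef_pos: [0.4439, -0.011, 0.2183]
orientation: [0.0, -0.099, 0.995, 0.0]
wrist_force: [0.1, 0.5, 0.3]
opening: 0.051
gripper_force: 0.0
```

```bash
python3 - <<'E'
from rig import state,camera
from h import *
c=camera("wrist");d=camera("side");t=camera("top");np.savez("w6.npz",**c);np.savez("s6.npz",**d)
im=c["color"][:,:,::-1];b=d["color"][:,:,::-1]
o=proj(c,[.6,.018,.09]);print(o)
x,y=int(o[0]),min(int(o[1]),350)
cv2.imwrite("pics/w6.png",np.hstack([cv2.resize(cv2.convertScaleAbs(im[y-70:y+50,max(x-80,0):x+80],alpha=2.),(480,360),interpolation=cv2.INTER_CUBIC),cv2.resize(b[170:270,240:328],(317,360),interpolation=cv2.INTER_CUBIC)]))
s=state();print(s["eef_pos"],s["wrist_force"],s["opening"])
E
```

```text
[317.58133168 347.25240137]
[ 0.44555784 -0.0109026   0.21813238] [ 0.58714212 -0.18331634  0.23745225] 0.051596904157738606
```

View pics/w6.png

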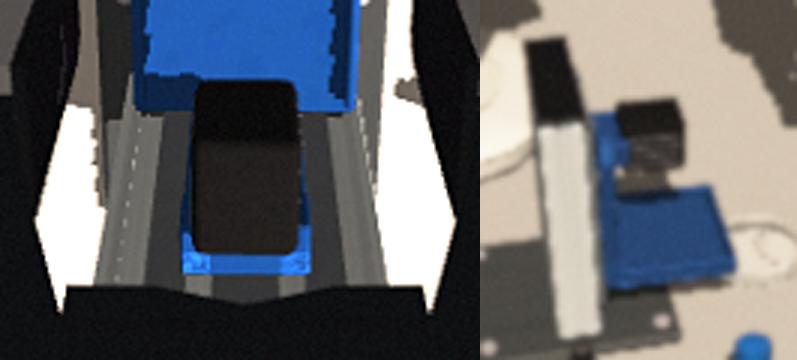

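```bash
python3 - <<'E'
from h import *
from rig import state,camera
r={}
for n,d in(("s4",dict(np.load("s4.npz"))),("s6",dict(np.load("s6.npz"))),("now",camera("side"))):
    i=d["color"].astype(int);m=(i[...,2]>50)&(i[...,2]>i[...,0]*1.7)&(i[...,2]>i[...,1]*1.25)
    m=m.astype(np.uint8);m[:,:265]=0;m[:,330:]=0;m[:170]=0;m[255:]=0
    k,l,st,ce=cv2.connectedComponentsWithStats(m);j=1+st[1:,4].argmax()
    ys,xs=np.where(l==j);b=[ys[xs==x].max() for x in range(280,305,4)];p=np.argmax(xs);print(n,st[j],b,"right",xs[p],ys[p],[round(float(proj(d,[.49+0.0,.036,z])[1]),1) for z in(.036,.045,.0547)])
E
```

```text
s4 [269 194  42  50 956] [np.int64(243), np.int64(242), np.int64(241), np.int64(240), np.int64(239), np.int64(239), np.int64(237)] right 310 233 [242.7, 239.4, 235.9]
s6 [272 202  38  49 989] [np.int64(250), np.int64(249), np.int64(249), np.int64(247), np.int64(247), np.int64(246), np.int64(246)] right 309 240 [242.7, 239.4, 235.9]
now [272 202  38  49 987] [np.int64(250), np.int64(249), np.int64(249), np.int64(247), np.int64(247), np.int64(246), np.int64(246)] right 309 240 [242.7, 239.4, 235.9]
```

```bash
python3 -c "
from rig import sign_off;print(sign_off())"
```

```text
the job is handed in; nothing more can be done
None
```

The blue shelf is hooked into both slots, pressed down until it stopped at its seat and let go, the gripper is well clear, and the job is handed in. I could not see the red catch at the end because the grip block hides it. I take it as locked because the shelf resisted a gentle lift and stayed down after release. The vial, dropper bottle and dish were not touched.

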